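# Lay a serviced camera kit in its foam tray

### The arm

A 7-joint arm with a two-finger parallel gripper is mounted at the origin on the work surface. World frame = base frame: x ahead of the robot, y to its left, z up, the work surface at z = 0. Lengths are in mm, angles in degrees, forces in N, time in s.
With the tool pointing down it reaches from about 350 to 900 mm from the base axis. Payload 8.1 kg.
Tool frame: the origin (TCP) lies on the centre line of the jaws, within the pads' length; the fingertips stand 11 mm ahead of it and the grasp point (between the pads) lies 8 mm behind it; z points along the fingers, y is the line along which they close (so a half turn about z gives the same grasp; the last joint's range is limited). The gripper opens to 92 mm and grips with 3 to 60 N. Pads are 19 mm wide; open, the fingers measure 130 mm over their backs; the gripper's body (75 mm by 190 mm) begins 47 mm behind the grasp point.
Start: joints at [-78.931, 24.895, 1.432, 90.138, -0.665, 64.973, -4.303], TCP at [182.218, 597.861, 237.742] pointing down, gripper open.
Joint ranges: [-149.89, 149.89], [-25.12, 119.58], [-72.63, 75.52], [4.76, 147.25], [-75.54, 255.54], [6.69, 114.76], [-157.13, 157.13]. Speed limits (degrees/s): [127.2, 127.2, 172.46, 172.46, 180, 180, 180].

### API

Orientations are given as [roll, pitch, yaw] about the fixed x, y, z axes, in that order (R = Rz(yaw) Ry(pitch) Rx(roll)).
In Python, from cell import bot gives the robot as it stands.
- The arm moves only by the tool carry_out, never from a script. Its argument "series" is a list that holds one entry, the list of rows, each a list of 7 numbers: the shift along the tool's x, y, z in mm, then the turn, a rotation vector about the tool's x, y, z in degrees, then the finger opening in mm, from 0 to 91.8. A call has 1 to 20 rows; each row shifts and turns the commanded pose from where the row before left it, along the tool's axes as they then stand; what a row does not reach is not made up. A row lasts 1/12 s, in which the tool goes at most 41.7 mm and 7.16 degrees, less where a joint would pass 70% of its speed; a pose out of reach is approached as far as the arm can. A call with a gripper value outside its range is refused whole. The fingers move at their own pace and stop on an object; "squeeze" is the grip in N (left out, the last holds). Time passes only in rows, so rows that do not move let the fingers close. It gives the time, the measured TCP pose, the force, the opening and the grip force at its end, in the units of the state.
- bot.state(): the state, without advancing time (a new reading comes with each control period).
- bot.camera(name): name is "side" or "top" or "wrist"; returns a dict with "image" (384x512x3 uint8, red, green, blue), "intrinsics" (3x3 intrinsics, pixels), "rvec" (rotation vector, rad) and "tvec" (3), from world to camera coordinates, as OpenCV has them. Camera axes: x right, y down, z forward; pixel columns grow to the right and rows downward; lengths in mm; the calibration is good to about 2 mm. The wrist camera is an equidistant fisheye: a pixel r from the principal point sees the ray r / f radians off the axis. A picture is of the moment at which its call begins. There is no depth.
- bot.finish_job(): hands the job in; it is judged then, once.
The state is a dict: "time_s": time; "joint_positions": joint angles; "dq": joint speeds; "tau": joint torques, N m; "eef_pos": TCP position; "eef_rot": TCP orientation; "contact_force": force on the tool from outside, world axes, zero at the start; "ft_torque": the same for the moment, N m; "width": opening from 0.0 (shut) to 1.0 (fully open); "finger_force": force on a finger pad.
Only numpy, scipy, OpenCV 4.12 (cv2) and the standard library are available. Lean on these libraries where they do the work, as an engineer would, in place of code of your own. Each camera call takes 0.05 s, during which the arm holds its last target. There are 200 camera calls.

### The job

The serviced camera kit goes back in its tray: stand the camera body, the battery pack, the large lens and the small lens each upright in the foam insert whose recess is cut to its outline, flat on the floor of the recess, either way round. Set them down rather than dropping them, let none of them topple on the way, and leave the loupe and the screwdriver where they are.

Things in the scene. Friction and masses are not known exactly. Their poses are not given: they have to be found in the camera images.
- camera_center (a point): compact camera body without lens, black with an aluminium top plate and a round steel lens mount on its front, standing on its base: 104 mm wide (its y axis), 40 mm front to back (its x axis, the front with the mount towards -x), 58 mm high, dials and shoe on top up to 62 mm; about 0.4 kg. The point is its centre, 29 mm above its underside. Grip it front to back across the 40 mm.
- battery_center (a point): dark grey camera battery pack, a plain upright block 38.5 mm (x) by 71 mm (y) by 60 mm high, brass contacts on top; about 0.3 kg. The point is its centre, 30 mm above its underside.
- long_lens_center (a point): the large lens: black barrel standing on its rear cap, glass up, 64 mm diameter at the ribbed ring (62 mm at the base), 72 mm high; about 0.3 kg. The point is its centre, 36 mm above its underside.
- short_lens_center (a point): the small lens: black barrel standing on its rear cap, glass up, 48 mm diameter at the ribbed ring (46 mm at the base), 60 mm high; about 0.2 kg. The point is its centre, 30 mm above its underside.
- nest_camera (a point): charcoal foam insert (110 mm along its x, 142 mm along its y) fixed in the grey service tray; its recess, 118 mm long (y) by 54 mm wide (x), 8 mm deep with a pale blue floor, is cut for the camera body. The point is the centre of the recess floor, 27 mm above the bench; z up. The camera's width (its y axis) goes along the insert's y axis, either way round.
- nest_battery (a point): charcoal foam insert (110 mm along its x, 142 mm along its y) fixed in the grey service tray; its recess, 85 mm long (along the insert's x axis) by 52 mm wide (y), 8 mm deep with a pale blue floor, is cut for the battery pack. The point is the centre of the recess floor, 27 mm above the bench; z up. The battery's 71 mm side (its y axis) goes along the insert's x axis, either way round.
- nest_long (a point): charcoal foam insert (110 mm along its x, 142 mm along its y) fixed in the grey service tray; its recess, round, 76 mm in diameter, 8 mm deep with a pale blue floor, is cut for the large lens. The point is the centre of the recess floor, 27 mm above the bench; z up. The tray's rim stands 36 mm above the bench, 1 mm above the foam.
- nest_short (a point): charcoal foam insert (110 mm along its x, 142 mm along its y) fixed in the grey service tray; its recess, round, 60 mm in diameter, 8 mm deep with a pale blue floor, is cut for the small lens. The point is the centre of the recess floor, 27 mm above the bench; z up. The four inserts lie two by two in the tray, in any order.
- loupe_center (a point): bystander: black eye loupe, 36 mm diameter at its foot, 30 mm high, standing loose among the parts; the point is its centre, 15 mm above the bench. To be left where it is.
- driver_center (a point): bystander: precision screwdriver with a red handle, about 145 mm long, 10 mm thick, lying loose on the bench on the robot's side of the parts; its x axis runs along it, blade towards +x; the point is the middle of its length, 5 mm above the bench. To be left where it is.
There are look-alikes about, which are no part of the job. Leave any blue or purple look-alike of the part that bears long_lens_center alone.

How it is judged (in metres and radians):
At the end, for the whole second after the job is handed in: Each part stands in its own insert: centre within 12 mm of the recess centre, on the recess floor within 4 mm, upright within 0.1 rad, camera and battery with the long side along the recess within 0.25 rad (either way round); all at rest and released (horizontal distance between camera_center and nest_camera below 0.012 m and z of camera_center in the frame of nest_camera between 0.025 and 0.033 m and angle between each of camera_center, battery_center, long_lens_center, short_lens_center's own z axis and vertical below 0.1 rad and linear speed of each of camera, battery, long_lens, short_lens below 0.02 m/s and contact force between the fingers and camera below 0.05 N and angle between the y axis of camera_center and the y axis of nest_camera, either way round below 0.25 rad and horizontal distance between battery_center and nest_battery below 0.012 m and z of battery_center in the frame of nest_battery between 0.026 and 0.034 m and contact force between the fingers and battery below 0.05 N and angle between the y axis of battery_center and the x axis of nest_battery, either way round below 0.25 rad and horizontal distance between long_lens_center and nest_long below 0.012 m and z of long_lens_center in the frame of nest_long between 0.032 and 0.04 m and contact force between the fingers and long_lens below 0.05 N and horizontal distance between short_lens_center and nest_short below 0.012 m and z of short_lens_center in the frame of nest_short between 0.026 and 0.034 m and contact force between the fingers and short_lens below 0.05 N); the robot touches nothing.
It fails at once if a part of the kit was dropped or thrown (flying free faster than 0.7 m/s, a fall of about 25 mm) ((linear speed of camera above 0.7 m/s and contact force between the fingers and camera below 0.05 N) or (linear speed of battery above 0.7 m/s and contact force between the fingers and battery below 0.05 N) or (linear speed of long_lens above 0.7 m/s and contact force between the fingers and long_lens below 0.05 N) or (linear speed of short_lens above 0.7 m/s and contact force between the fingers and short_lens below 0.05 N)).
It fails at once if a part of the kit toppled (tilted more than 0.6 rad) (angle between any of camera_center, battery_center, long_lens_center, short_lens_center's own z axis and vertical above 0.6 rad).
It fails at once if the loupe was moved more than 20 mm (distance of loupe_center from where it was at the start of the episode above 0.02 m).
It fails at once if the screwdriver was moved more than 20 mm (distance of driver_center from where it was at the start of the episode above 0.02 m).
It also fails if it takes over 115 s, if anything falls off the work surface, if the arm or the gripper's body presses on something with over 40 N, if the wrist force passes 120 N, or if a joint passes its speed limit or range.

## Working session

There is one attempt and no reset: what is moved stays moved. The work goes in short steps, Python scripts to look and compute and a tool call to move; the robot and the scene stay as the last step left them, time stands still between calls to the robot, and variables do not carry over. Pictures are saved under pics/ and viewed, at most 14 in all, crops included, and the job is handed in when it is done.

Besides the shell and the picture viewer there is one more tool, called after "Request:" by a JSON object that holds its "op" and its "data". carry_out: Moves the arm, as the interface text tells. Its arguments: {"type":"object","properties":{"series":{"type":"array","items":{"type":"array","items":{"type":"array","items":{"type":"number"}}}},"squeeze":{"type":"number"}},"required":["series"]}

```bash
mkdir -p pics
cat > h.py <<'E'
import cv2,numpy as np
from cell import bot
def save(n,f):
    c=bot.camera(n); cv2.imwrite(f,cv2.cvtColor(c['image'],cv2.COLOR_RGB2BGR)); np.savez(f[:-4]+'.npz',**c); return c
def ray(c,u,v,fish=False):
    K=np.array(c['intrinsics'],float);R=cv2.Rodrigues(np.array(c['rvec'],float))[0];t=np.array(c['tvec'],float).ravel()
    x=(u-K[0,2])/K[0,0];y=(v-K[1,2])/K[1,1]
    if fish:
        r=np.hypot(x,y);d=np.array([x/r*np.sin(r),y/r*np.sin(r),np.cos(r)]) if r>1e-9 else np.array([0,0,1.])
    else: d=np.array([x,y,1])
    return -R.T@t,R.T@d
def px(c,u,v,z,fish=False):
    o,d=ray(c,u,v,fish);return (o+d*(z-o[2])/d[2])[:2]
def ld(f): return dict(np.load(f))
E
python3 - <<'E'
from h import *
for n in ('top','side','wrist'):
    c=save(n,f'pics/{n}0.png');o,d=ray(c,256,192);print(n,c['intrinsics'],o,d)
a=cv2.imread('pics/top0.png');cv2.imwrite('pics/top0b.png',cv2.resize(a,(800,600),interpolation=cv2.INTER_CUBIC))
print(bot.state())
E
```

```text
top [[455.21841516   0.         258.43780402]
 [  0.         455.21841516 199.73881919]
 [  0.           0.           1.        ]] [ 364.93432681   33.35943164 1007.2730674 ] [ 0.13660612  0.00118574 -0.99078507]
side [[462.28652309   0.         256.86031993]
 [  0.         462.28652309 192.82379476]
 [  0.           0.           1.        ]] [ -28.57548185 -536.17925696  661.70148338] [ 0.52403216  0.59095301 -0.61332819]
wrist [[297.31863964   0.         256.45806215]
 [  0.         297.31863964 182.8967878 ]
 [  0.           0.           1.        ]] [100.37273133 621.73298161 385.24418063] [ 0.32445373 -0.10201944 -0.94088343]
{'time_s': 0.15, 'joint_positions': array([-78.93131268,  24.92654841,   1.43061673,  90.17682464,
        -0.66528567,  64.97381634,  -4.30221614]), 'dq': array([-0.09435252, -0.11908369, -0.04090054, -0.03917546,  0.0570333 ,
        0.03969345,  0.04029366]), 'tau': array([ 1.27826075e-03, -6.68263793e+01,  9.85558704e-01, -3.14693677e+01,
       -6.05389033e-02,  3.94996069e-02,  6.29952137e-05]), 'eef_pos': array([182.10943983, 597.48586795, 237.13516857]), 'eef_rot': array([-1.79931347e+02,  5.57258629e-03,  1.63049526e+02]), 'contact_force': array([-0.34386203,  0.39350023,  0.13328921]), 'ft_torque': array([ 0.03115179, -0.00732826,  0.00974084]), 'finger_force': 0.0, 'width': 0.9999949637571206}
```

View pics/top0b.png

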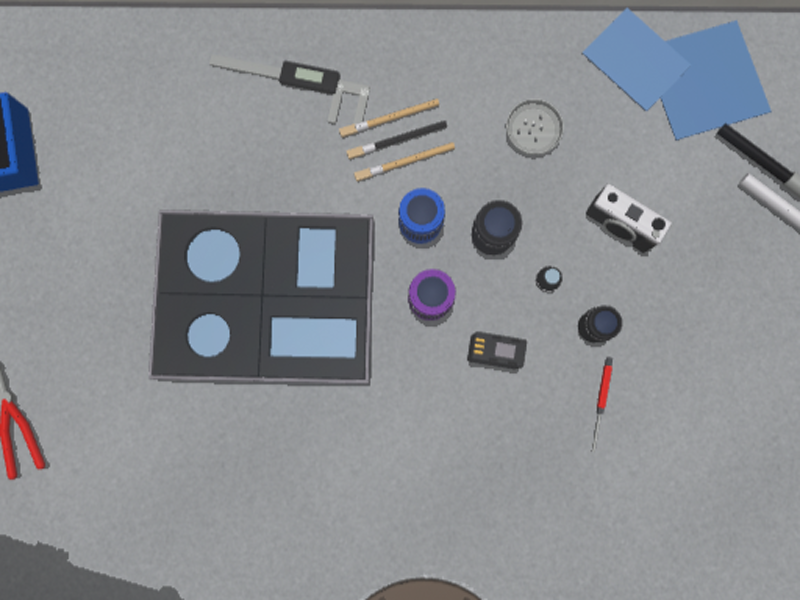

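View pics/side0.png

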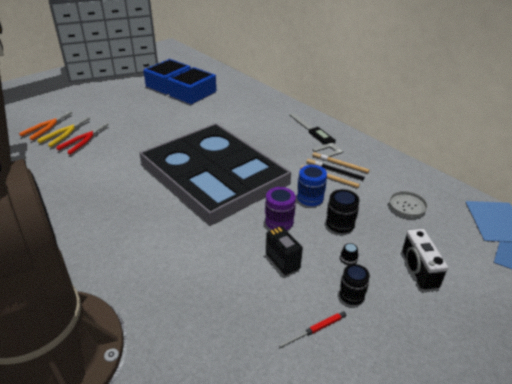

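The top view (800x600, +x up, +y left) shows the tray at (155–372, 212–382). Its recesses are large round (213,255), small round (208,335), battery (316,258) and camera (313,337). The parts are large lens (498,225), camera (630,215), small lens (602,323), battery (497,350), loupe (549,278) and driver (602,405). The blue and purple look-alikes sit next to the tray.

Run:
```python
import cv2
a=cv2.imread('pics/top0.png')
cv2.imwrite('pics/cropA.png',cv2.resize(a[110:240,290:440],None,fx=4.6,fy=4.6,interpolation=cv2.INTER_CUBIC))
# recess centroids
hsv=cv2.cvtColor(a,cv2.COLOR_BGR2HSV)
m=((hsv[...,0]>95)&(hsv[...,0]<120)&(hsv[...,1]>50)&(hsv[...,2]>150)).astype('uint8')*255
m[:, :95]=0;m[:,240:]=0;m[:130]=0;m[250:]=0
from h import *
c=ld('pics/top0.npz')
cs,_=cv2.findContours(m,cv2.RETR_EXTERNAL,cv2.CHAIN_APPROX_NONE)
for k in cs:
    if cv2.contourArea(k)<100: continue
    P=np.array([px(c,*q[0],27) for q in k],np.float32)
    print(cv2.minAreaRect(P),cv2.minAreaRect(k)[0])
for q in [(160,212),(373,216),(369,382),(151,378)]: print(px(c,q[0]*.64,q[1]*.64,36))
```

```text
((447.3428955078125, 154.90968322753906), (51.96485137939453, 116.28739929199219), 0.24038851261138916) (200.0, 216.0)
((451.07647705078125, 298.66778564453125), (54.37934494018555, 55.63907241821289), 46.16006088256836) (133.5, 214.00001525878906)
((563.0404052734375, 297.34625244140625), (71.4130859375, 69.941162109375), 1.8264373540878296) (136.0, 163.0)
((560.3820190429688, 152.7699432373047), (50.351253509521484, 81.96590423583984), 88.95787048339844) (202.13658142089844, 164.58546447753906)
[621.38372687 370.32494707]
[617.19599162  72.80547552]
[386.18144345  76.1372139 ]
[390.39725004 372.15719183]
```

View pics/cropA.png

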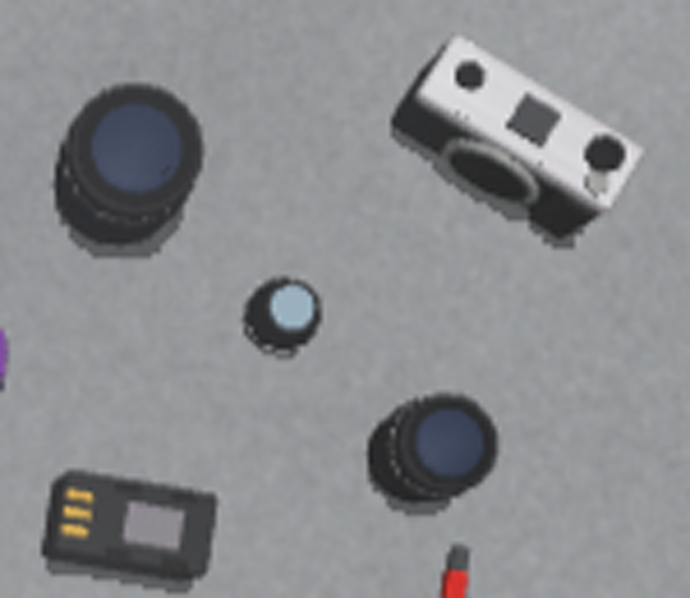

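The crop (4.6x, origin at 290,110) gives these positions:
- Large lens top rim: centre about (136,150)
- Small lens top: (447,444)
- Loupe top: (292,308)
- Camera top plate corners: (458,36), (645,150), (603,210), (418,98)
- Battery top: roughly (65,470), (217,493), (207,578), (45,560)

Run:
```python
from h import *
c=ld('pics/top0.npz')
f=lambda u,v,z: px(c,290+u/4.6-.4,110+v/4.6-.4,z)
def rect(name,ps,z):
    P=[f(*p,z) for p in ps];P=np.array(P)
    e=[np.round(np.linalg.norm(P[i]-P[i-3]),1) for i in range(4)]
    d=P[1]-P[0]+P[2]-P[3]
    print(name,P.mean(0).round(1),e,'long dir deg',np.degrees(np.arctan2(d[1],d[0])).round(1))
rect('cam',[(458,36),(645,150),(603,210),(418,98)],58)
rect('bat',[(60,470),(217,493),(207,578),(45,558)],60)
for n,u,v,z in [('long',136,150,72),('short',447,444,60),('loupe',292,308,30),('drv',457,548,5)]: print(n,f(u,v,z).round(1))
# rim sizes
print('longdiam',np.linalg.norm(f(68,150,72)-f(203,150,72)), 'short',np.linalg.norm(f(398,444,60)-f(497,444,60)))
s=ld('pics/side0.npz');K=s['intrinsics']
def pr(p): return cv2.projectPoints(np.array([p],float),s['rvec'],s['tvec'],K,None)[0].ravel().round(0)
for n,u,v,z in [('long',136,150,72),('short',447,444,60)]: print(n,pr([*f(u,v,z),z]))
```

```text
cam [ 617.4 -283.7] [np.float64(101.0), np.float64(35.2), np.float64(99.4), np.float64(35.7)] long dir deg -122.2
bat [429.6 -95.7] [np.float64(72.0), np.float64(38.9), np.float64(73.7), np.float64(40.6)] long dir deg -97.5
long [600.2 -97.9]
short [ 466.9 -239.6]
loupe [ 534.6 -176.7]
drv [ 422.8 -258.8]
longdiam 61.75502228393349 short 45.15599165612664
long [343. 198.]
short [355. 273.]
```

Request:
{"op": "carry_out", "data": {"series": [[[0,0,0,0,0,7,91.8],[0,0,0,0,0,7,91.8],[0,0,0,0,0,7,91.8],[0,0,0,0,0,7,91.8],[0,0,0,0,0,7,91.8],[0,0,0,0,0,7,91.8],[0,0,0,0,0,7,91.8],[0,0,0,0,0,7,91.8],[0,0,0,0,0,7,91.8],[0,0,0,0,0,7,91.8],[0,0,0,0,0,3,91.8],[0,0,0,0,0,0,91.8]]], "squeeze": 25}}

```text
time_s: 1.15
eef_pos: [182.0, 597.7, 237.4]
eef_rot: [180.0, 0.0, 89.9]
contact_force: [-0.7, 0.4, 0.0]
width: 0.999
finger_force: 0.0
```

Request:
{"op": "carry_out", "data": {"series": [[[-20,25,0,0,0,0,91.8],[-30,25,0,0,0,0,91.8],[-30,25,0,0,0,0,91.8],[-30,25,0,0,0,0,91.8],[-35,20,0,0,0,0,91.8],[-35,20,0,0,0,0,91.8],[-38,15,0,0,0,0,91.8],[-38,15,0,0,0,0,91.8],[-38,10,0,0,0,0,91.8],[-38,10,0,0,0,0,91.8],[-38,10,0,0,0,0,91.8],[-38,10,0,0,0,0,91.8],[-38,5,0,0,0,0,91.8],[-38,5,0,0,0,0,91.8],[-38,5,0,0,0,0,91.8],[-38,0,0,0,0,0,91.8],[-38,0,0,0,0,0,91.8],[-38,0,0,0,0,0,91.8],[-38,0,0,0,0,0,91.8],[-20,0,0,0,0,0,91.8]]]}}

```text
time_s: 2.82
eef_pos: [407.1, -100.1, 238.1]
eef_rot: [179.9, 0.0, 90.0]
contact_force: [1.1, 0.1, 0.2]
width: 1.0
finger_force: 0.0
```

Run:
```python
from h import *
s=bot.state();print(s['eef_pos'],s['eef_rot'],s['joint_positions'].round(1))
save('wrist','pics/w1.png')
```

```text
[ 407.12066758 -100.11956543  238.11928519] [1.79934145e+02 2.75486757e-02 8.99940099e+01] [-34.5   4.8  45.2 119.4  -4.   57.2  12.8]
```

View pics/w1.png

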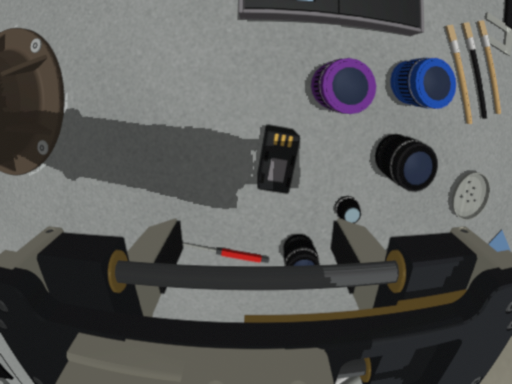

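The wrist view (image right = +x, up = +y) shows the battery top at about (280,158), the large lens glass (418,168) and the loupe (349,214). I'll cross-check these against the top view.

Run:
```python
from h import *
c=ld('pics/w1.npz')
for n,u,v,z in [('long',416,168,72),('loupe',351,215,30),('purple',349,85,72)]: print(n,px(c,u,v,z,True).round(1))
cv2.imwrite('pics/w1c.png',cv2.resize(cv2.imread('pics/w1.png')[110:210,240:320],None,fx=6,fy=6,interpolation=cv2.INTER_CUBIC))
```

```text
long [ 600.1 -100. ]
loupe [ 535.3 -178.8]
purple [505.7  -8.6]
```

View pics/w1c.png

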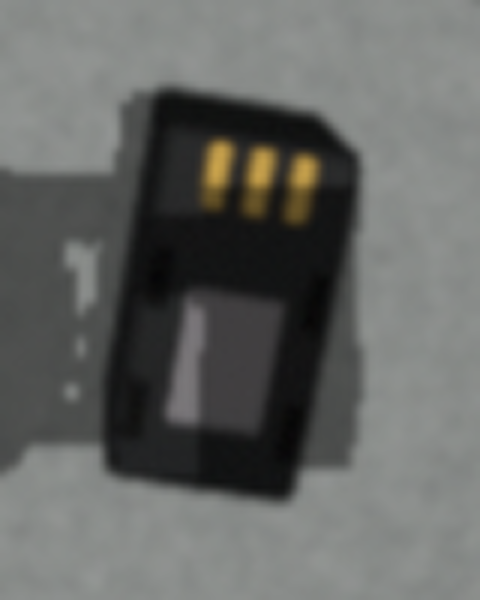

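Run:
```python
from h import *
c=ld('pics/w1.npz')
f=lambda u,v,z=60: px(c,240+u/6-.4,110+v/6-.4,z,True)
P=np.array([f(158,88),f(365,122),f(293,500),f(107,470)]);print(P.round(1),P.mean(0))
for a,b in ((0,3),(1,2),(0,1),(3,2)):
    d=P[a]-P[b];print(np.linalg.norm(d).round(1),np.degrees(np.arctan2(d[1],d[0])).round(1))
```

```text
[[ 417.   -55.1]
 [ 455.4  -61. ]
 [ 444.1 -135.3]
 [ 407.7 -129. ]] [431.05427973 -95.10485553]
74.5 82.8
75.1 81.3
38.9 171.2
36.9 170.3
```

Request:
{"op": "carry_out", "data": {"series": [[[5,23,10,0,0,6,91.8],[0,0,30,0,0,2,91.8],[0,0,35,0,0,0,91.8],[0,0,35,0,0,0,91.8],[0,0,30,0,0,0,91.8],[0,0,20,0,0,0,91.8],[0,0,10,0,0,0,91.8],[0,0,0,0,0,0,91.8]]]}}

```text
time_s: 3.53
eef_pos: [429.6, -90.8, 66.2]
eef_rot: [-179.8, 0.0, 82.1]
contact_force: [0.6, 0.5, 0.2]
width: 1.0
finger_force: 0.0
```

Request:
{"op": "carry_out", "data": {"series": [[[-4.4,1.5,15,0,0,0,91.8],[0,0,10,0,0,0,91.8],[0,0,5,0,0,0,91.8],[0,0,0,0,0,0,30],[0,0,0,0,0,0,30],[0,0,0,0,0,0,30],[0,0,0,0,0,0,30],[0,0,0,0,0,0,30],[0,0,0,0,0,0,30],[0,0,0,0,0,0,30],[0,0,0,0,0,0,30],[0,0,0,0,0,0,30],[0,0,0,0,0,0,30],[0,0,0,0,0,0,30]]]}}

```text
time_s: 4.7
eef_pos: [431.9, -95.5, 37.8]
eef_rot: [180.0, -0.0, 82.1]
contact_force: [0.7, -0.6, 1.1]
width: 0.42
finger_force: 24.8
```

Request:
{"op": "carry_out", "data": {"series": [[[0,0,-8,0,0,0,30],[0,0,-20,0,0,0,30],[0,0,-30,0,0,-4,30],[0,0,-30,0,0,-4,30],[0,0,-20,0,0,0,30],[0,0,-10,0,0,0,30],[12,6,0,0,0,0,30],[25,13,0,0,0,0,30],[30,15,0,0,0,0,30],[30,15,0,0,0,0,30],[30,15,0,0,0,-7,30],[0,0,0,0,0,-7,30],[0,0,0,0,0,-7,30],[0,0,0,0,0,-7,30],[0,0,0,0,0,-7,30],[0,0,0,0,0,-7,30],[0,0,0,0,0,0,30]]]}}

```text
time_s: 6.12
eef_pos: [494.7, 31.3, 155.1]
eef_rot: [-179.9, -0.1, 132.3]
contact_force: [-0.0, 0.4, -4.7]
width: 0.422
finger_force: 24.8
```

Request:
{"op": "carry_out", "data": {"series": [[[0,0,0,0,0,-7,30],[0,0,0,0,0,-7,30],[0,0,0,0,0,-7,30],[0,0,0,0,0,-7,30],[0,0,0,0,0,-7,30],[0,0,0,0,0,-7,30],[0,0,0,0,0,-5.7,30],[-10,18,0,0,0,0,30],[-16,30,0,0,0,0,30],[-16,30,0,0,0,0,30],[-14,26,0,0,0,0,30],[-9,17,15,0,0,0,30],[0,0,20,0,0,0,30],[0,0,15,0,0,0,30],[0,0,10,0,0,0,30],[0,0,0,0,0,0,30],[0,0,0,0,0,0,30]]]}}

```text
time_s: 7.53
eef_pos: [560.6, 151.8, 95.3]
eef_rot: [-180.0, -0.1, 179.6]
contact_force: [0.5, 0.5, -2.9]
width: 0.417
finger_force: 24.8
```

Run:
```python
from h import *
save('wrist','pics/w2.png')
```

```text
(no output)
```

View pics/w2.png

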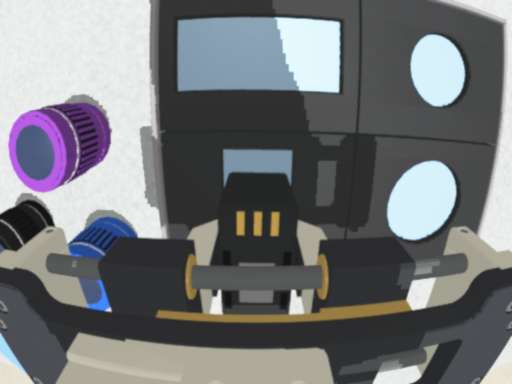

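The battery is lined up with the pale recess (223–292, centre 257). Now to lower it.

Request:
{"op": "carry_out", "data": {"series": [[[0,0.5,10,0,0,0,30],[0,0,10,0,0,0,30],[0,0,5,0,0,0,30],[0,0,2,0,0,0,30],[0,0,1,0,0,0,30],[0,0,1,0,0,0,30],[0,0,0,0,0,0,30],[0,0,0,0,0,0,30]]]}}

```text
time_s: 8.25
eef_pos: [561.3, 152.8, 67.0]
eef_rot: [180.0, 0.0, 179.7]
contact_force: [-0.8, 0.8, -4.2]
width: 0.417
finger_force: 24.8
```

Run:
```python
from h import *
c=ld('pics/w2.npz')
for n,u,v in [('long',422,200),('short',438,70),('cam',259,54)]: print(n,px(c,u,v,27,True).round(1))
```

```text
long [562.6 296. ]
short [450.6 299. ]
cam [449.5 153.6]
```

Request:
{"op": "carry_out", "data": {"series": [[[0,0,1,0,0,0,30],[0,0,1,0,0,0,30],[0,0,0.5,0,0,0,30],[0,0,0,0,0,0,30],[0,0,0,0,0,0,30]]]}}

```text
time_s: 8.67
eef_pos: [561.3, 152.9, 64.8]
eef_rot: [180.0, 0.0, 179.7]
contact_force: [-1.6, 0.1, 5.2]
width: 0.424
finger_force: 24.8
```

Request:
{"op": "carry_out", "data": {"series": [[[0,0,0,0,0,0,60],[0,0,0,0,0,0,60],[0,0,0,0,0,0,60],[0,0,0,0,0,0,60],[0,0,-8,0,0,0,60],[0,0,-20,0,0,0,60],[0,0,-30,0,0,0,60],[0,0,-35,0,0,7,91.8],[0,0,-20,0,0,7,91.8],[0,0,0,0,0,7,91.8],[0,0,0,0,0,7,91.8],[0,0,0,0,0,7,91.8],[0,0,0,0,0,7,91.8],[0,0,0,0,0,7,91.8],[0,0,0,0,0,7,91.8],[0,0,0,0,0,7,91.8],[0,0,0,0,0,7,91.8],[0,0,0,0,0,7,91.8],[0,0,0,0,0,7,91.8],[0,0,0,0,0,5.7,91.8]]]}}

```text
time_s: 10.33
eef_pos: [561.1, 152.9, 177.8]
eef_rot: [180.0, -0.0, 89.7]
contact_force: [-0.5, 0.6, 0.1]
width: 1.0
finger_force: 0.0
```

Request:
{"op": "carry_out", "data": {"series": [[[-15,2,0,0,0,0,91.8],[-30,5,0,0,0,0,91.8],[-35,6,0,0,0,0,91.8],[-37,6,0,0,0,0,91.8],[-37,6,0,0,0,0,91.8],[-37,6,0,0,0,0,91.8],[-35,5,0,0,0,0,91.8],[-20,3,15,0,0,0,91.8],[-6,0,20,0,0,0,91.8],[0,0,20,0,0,0,91.8],[0,0,15,0,0,0,91.8],[0,0,0,0,0,0,91.8]]]}}

```text
time_s: 11.33
eef_pos: [598.5, -98.8, 104.8]
eef_rot: [-179.7, -0.0, 90.0]
contact_force: [-0.8, -0.2, 0.5]
width: 1.001
finger_force: 0.0
```

Run:
```python
from h import *
save('wrist','pics/w3.png')
```

```text
(no output)
```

View pics/w3.png

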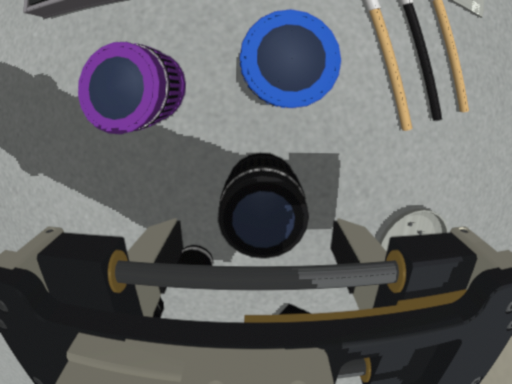

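Large lens top is centred at about (263,212), between the fingers. The loupe (190,255) is well behind the left finger.

Run:
```python
from h import *
c=ld('pics/w3.npz')
for u,v in [(263,210),(219,206),(308,210),(263,256)]: print(px(c,u,v,72,True).round(1))
```

```text
[602.1 -92.7]
[572.9 -90. ]
[632.2 -92.8]
[ 602.4 -128.6]
```

Request:
{"op": "carry_out", "data": {"series": [[[1,3,8,0,0,0,91.8],[0,0,18,0,0,0,91.8],[0,0,20,0,0,0,91.8],[0,0,12,0,0,0,91.8],[0,0,8,0,0,0,91.8],[0,0,0,0,0,0,91.8],[0,0,0,0,0,0,50],[0,0,0,0,0,0,50],[0,0,0,0,0,0,50],[0,0,0,0,0,0,50],[0,0,0,0,0,0,50],[0,0,0,0,0,0,50],[0,0,0,0,0,0,50],[0,0,0,0,0,0,50],[0,0,0,0,0,0,50],[0,0,0,0,0,0,50]]]}}

```text
time_s: 12.72
eef_pos: [603.5, -98.2, 41.8]
eef_rot: [180.0, -0.0, 90.1]
contact_force: [-1.1, 0.7, 5.9]
width: 0.691
finger_force: 25.0
```

Request:
{"op": "carry_out", "data": {"series": [[[0,0,-3,0,0,0,50],[0,0,-7,0,0,0,50],[0,0,-15,0,0,0,50],[0,0,-25,0,0,0,50],[0,0,-30,0,0,0,50],[0,0,-25,0,0,0,50],[0,0,-15,0,0,0,50],[12,-1,-3,0,0,0,50],[24,-2,0,0,0,0,50],[32,-3,0,0,0,0,50],[35,-4,0,0,0,0,50],[35,-4,0,0,0,0,50],[35,-4,0,0,0,0,50],[35,-4,0,0,0,0,50],[35,-4,0,0,0,0,50],[35,-4,0,0,0,0,50],[35,-4,0,0,0,0,50],[35,-4,0,0,0,0,50],[24,-2,0,0,0,0,50],[12,-1,0,0,0,0,50]]]}}

```text
time_s: 14.38
eef_pos: [559.2, 291.6, 162.6]
eef_rot: [-179.8, -0.1, 90.4]
contact_force: [-1.6, 1.4, -1.9]
width: 0.687
finger_force: 25.0
```

Run:
```python
from h import *
s=bot.state();print(s['eef_pos'],s['eef_rot'],s['joint_positions'].round(1),s['width'])
c=save('side','pics/s1.png')
cv2.imwrite('pics/s1c.png',cv2.resize(cv2.imread('pics/s1.png')[20:320,80:480],None,fx=2,fy=2))
```

```text
[559.17673742 291.64976936 162.63555156] [-1.79845938e+02 -6.20077440e-02  9.03966992e+01] [-56.7  32.9  37.4  96.5 -22.9  58.6 -11.1] 0.686676762229031
```

View pics/s1c.png

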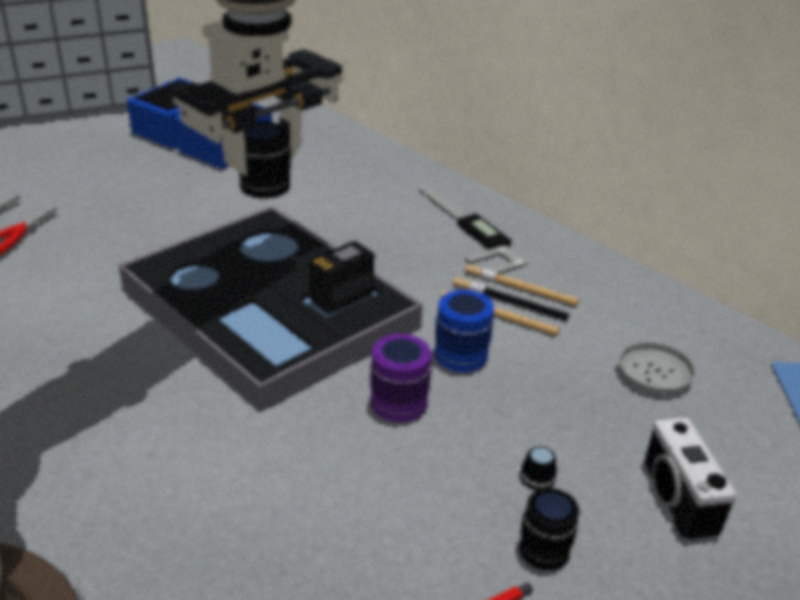

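The lens hangs upright in the jaws and the battery stands in its recess.

Request:
{"op": "carry_out", "data": {"series": [[[3,2,10,0,0,0,50],[2,1,20,0,0,0,50],[0,0,25,0,0,0,50],[0,0,15,0,0,0,50],[0,0,8,0,0,0,50],[0,0,4,0,0,0,50],[0,0,0,0,0,0,50],[0,0,0,0,0,0,50]]]}}

```text
time_s: 15.1
eef_pos: [565.6, 290.1, 82.8]
eef_rot: [180.0, -0.0, 90.0]
contact_force: [0.6, 0.2, -2.1]
width: 0.69
finger_force: 25.0
```

Request:
{"op": "carry_out", "data": {"series": [[[3,-1.5,0,0,0,0,50],[3.4,-1.5,0,0,0,0,50],[0,0,0,0,0,0,50],[0,0,0,0,0,0,50]]]}}

```text
time_s: 15.43
eef_pos: [561.9, 298.0, 82.7]
eef_rot: [180.0, -0.0, 90.1]
contact_force: [0.6, -0.3, -2.3]
width: 0.693
finger_force: 25.0
```

Request:
{"op": "carry_out", "data": {"series": [[[-1,0.5,5,0,0,0,50],[0,0,5,0,0,0,50],[0,0,2,0,0,0,50],[0,0,1,0,0,0,50],[0,0,0,0,0,0,50],[0,0,0,0,0,0,50]]]}}

```text
time_s: 15.93
eef_pos: [562.5, 296.1, 69.1]
eef_rot: [-180.0, 0.0, 90.0]
contact_force: [-0.4, 0.6, -2.8]
width: 0.695
finger_force: 25.0
```

Request:
{"op": "carry_out", "data": {"series": [[[0,0,1,0,0,0,50],[0,0,0.5,0,0,0,50],[0,0,0,0,0,0,50],[0,0,0,0,0,0,50]]]}}

```text
time_s: 16.27
eef_pos: [562.6, 296.1, 68.8]
eef_rot: [180.0, -0.0, 90.0]
contact_force: [-3.8, -1.3, 9.4]
width: 0.692
finger_force: 25.0
```

Request:
{"op": "carry_out", "data": {"series": [[[0,0,0,0,0,0,84],[0,0,0,0,0,0,84],[0,0,0,0,0,0,84],[0,0,0,0,0,0,84],[0,0,0,0,0,0,84],[0,0,-8,0,0,0,84],[0,0,-20,0,0,0,84],[0,0,-30,0,0,0,84],[0,0,-30,0,0,0,84],[-12,-2,-17,0,0,0,91.8],[-25,-4,0,0,0,0,91.8],[-35,-6,0,0,0,0,91.8],[-37,-7,0,0,0,0,91.8],[-37,-7,0,0,0,0,91.8],[-37,-7,0,0,0,0,91.8],[-37,-7,0,0,0,0,91.8],[-37,-7,0,0,0,0,91.8],[-37,-7,0,0,0,0,91.8],[-37,-7,0,0,0,0,91.8],[-37,-7,0,0,0,0,91.8]]]}}

```text
time_s: 17.93
eef_pos: [494.3, -73.6, 173.4]
eef_rot: [179.9, -0.0, 90.0]
contact_force: [1.3, -0.9, -0.0]
width: 0.998
finger_force: 0.0
```

Request:
{"op": "carry_out", "data": {"series": [[[-37,-7,0,0,0,0,91.8],[-37,-7,0,0,0,0,91.8],[-30,-5,0,0,0,0,91.8],[-25,-4,0,0,0,0,91.8],[-12,-2,0,0,0,0,91.8],[0,0,0,0,0,0,91.8]]]}}

```text
time_s: 18.43
eef_pos: [468.9, -216.8, 173.7]
eef_rot: [179.9, 0.1, 89.7]
contact_force: [0.6, 0.1, 0.4]
width: 1.005
finger_force: 0.0
```

Request:
{"op": "carry_out", "data": {"series": [[[-10,-1,5,0,0,0,91.8],[-13,-1,15,0,0,7,91.8],[0,0,20,0,0,7,91.8],[0,0,20,0,0,7,91.8],[0,0,15,0,0,7,91.8],[0,0,0,0,0,7,91.8],[0,0,0,0,0,7,91.8],[0,0,0,0,0,3,91.8],[0,0,0,0,0,0,91.8]]]}}

```text
time_s: 19.18
eef_pos: [468.4, -234.7, 97.7]
eef_rot: [-180.0, -0.0, 45.0]
contact_force: [-0.3, -0.5, 0.1]
width: 0.996
finger_force: 0.0
```

Run:
```python
from h import *
save('wrist','pics/w4.png');print(bot.state()['eef_pos'])
```

```text
[ 468.39482822 -234.89378303   97.76804374]
```

View pics/w4.png

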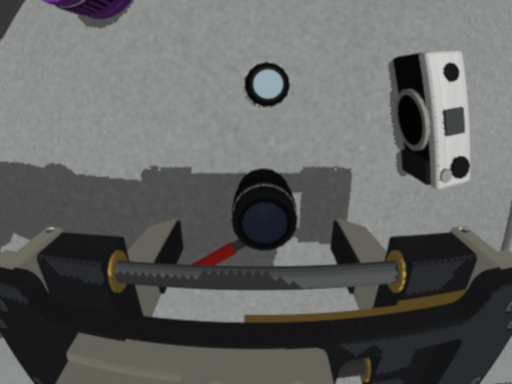

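The small lens top rim spans u 232–297 with its bottom at v 250. The driver handle is at (215,255), beyond the lens. The camera is at (435,120).

Run:
```python
from h import *
c=ld('pics/w4.npz')
p=[px(c,u,v,60,True) for u,v in [(264.5,218),(232,215),(297,215),(264.5,250)]];print(np.round(p,1),np.linalg.norm(p[1]-p[2]))
e=p[3];d=p[0]-p[3];d/=np.linalg.norm(d);print(e+d*22.5)
for u,v,z in [(425,54,58),(466,52,58),(470,182,58),(436,187,58),(268,84,30)]: print(px(c,u,v,z,True).round(1))
```

```text
[[ 470.7 -240.2]
 [ 456.4 -222.9]
 [ 488.  -254.6]
 [ 452.7 -258.6]] 44.73576903809453
[ 468.40755973 -242.53000204]
[ 632.2 -234.8]
[ 665.  -256.2]
[ 606.7 -340.2]
[ 578.8 -318. ]
[ 536.1 -178.6]
```

Request:
{"op": "carry_out", "data": {"series": [[[-4.3,4.3,8,0,0,0,91.8],[0,0,18,0,0,0,91.8],[0,0,18,0,0,0,91.8],[0,0,12,0,0,0,91.8],[0,0,6,0,0,0,91.8],[0,0,0,0,0,0,91.8],[0,0,0,0,0,0,35],[0,0,0,0,0,0,35],[0,0,0,0,0,0,35],[0,0,0,0,0,0,35],[0,0,0,0,0,0,35],[0,0,0,0,0,0,35],[0,0,0,0,0,0,35],[0,0,0,0,0,0,35],[0,0,0,0,0,0,35],[0,0,0,0,0,0,35],[0,0,0,0,0,0,35]]]}}

```text
time_s: 20.65
eef_pos: [468.1, -242.0, 35.9]
eef_rot: [180.0, -0.0, 45.0]
contact_force: [-0.3, 0.8, 3.1]
width: 0.517
finger_force: 25.0
```

Request:
{"op": "carry_out", "data": {"series": [[[0,0,-3,0,0,0,35],[0,0,-7,0,0,0,35],[0,0,-15,0,0,0,35],[0,0,-25,0,0,-7,35],[0,0,-30,0,0,-7,35],[0,0,-25,0,0,-7,35],[0,0,-15,0,0,-7,35],[0,0,0,0,0,-7,35],[0,0,0,0,0,-7,35],[0,0,0,0,0,-3,35],[12,0,0,0,0,0,35],[25,-1,0,0,0,0,35],[35,-1,0,0,0,0,35],[35,-1,0,0,0,0,35],[35,-1,0,0,0,0,35],[35,-1,0,0,0,0,35],[35,-1,0,0,0,0,35],[35,-1,0,0,0,0,35],[35,-1,0,0,0,0,35],[35,-1,0,0,0,0,35]]]}}

```text
time_s: 22.32
eef_pos: [457.9, 76.4, 156.1]
eef_rot: [-180.0, -0.0, 90.0]
contact_force: [1.1, -0.8, -2.3]
width: 0.516
finger_force: 25.0
```

Request:
{"op": "carry_out", "data": {"series": [[[35,-1,0,0,0,0,35],[35,-1,0,0,0,0,35],[35,-1,0,0,0,0,35],[35,-1,0,0,0,0,35],[25,-1,0,0,0,0,35],[25,-1,0,0,0,0,35],[12,0,0,0,0,0,35],[0,0,0,0,0,0,35]]]}}

```text
time_s: 22.98
eef_pos: [451.9, 279.9, 155.7]
eef_rot: [180.0, -0.0, 90.3]
contact_force: [0.2, 0.5, -2.4]
width: 0.518
finger_force: 25.0
```

Request:
{"op": "carry_out", "data": {"series": [[[9,-0.5,10,0,0,0,35],[9,-0.5,20,0,0,0,35],[0,0,25,0,0,0,35],[0,0,15,0,0,0,35],[0,0,7,0,0,0,35],[0,0,0,0,0,0,35],[0,0,0,0,0,0,35]]]}}

```text
time_s: 23.57
eef_pos: [451.9, 294.0, 78.9]
eef_rot: [-180.0, 0.0, 89.9]
contact_force: [0.5, -0.3, -2.4]
width: 0.515
finger_force: 25.0
```

Request:
{"op": "carry_out", "data": {"series": [[[3.5,-1,0,0,0,0,35],[0,0,0,0,0,0,35],[0,0,5,0,0,0,35],[0,0,5,0,0,0,35],[0,0,3,0,0,0,35],[0,0,1,0,0,0,35],[0,0,0,0,0,0,35],[0,0,0,0,0,0,35]]]}}

```text
time_s: 24.23
eef_pos: [450.5, 298.4, 64.7]
eef_rot: [-180.0, 0.0, 90.0]
contact_force: [-0.4, 0.7, -2.4]
width: 0.515
finger_force: 25.0
```

Request:
{"op": "carry_out", "data": {"series": [[[0,0,1,0,0,0,35],[0,0,1,0,0,0,35],[0,0,0.5,0,0,0,35],[0,0,0,0,0,0,35],[0,0,0,0,0,0,35]]]}}

```text
time_s: 24.65
eef_pos: [450.7, 298.6, 62.8]
eef_rot: [180.0, -0.0, 90.0]
contact_force: [-1.7, -0.5, 6.4]
width: 0.515
finger_force: 25.0
```

Request:
{"op": "carry_out", "data": {"series": [[[0,0,0,0,0,0,68],[0,0,0,0,0,0,68],[0,0,0,0,0,0,68],[0,0,0,0,0,0,68],[0,0,0,0,0,0,68],[0,0,-8,0,0,0,68],[0,0,-20,0,0,0,68],[0,0,-30,0,0,0,68],[0,0,-35,0,0,0,68],[-12,3,-20,0,0,0,91.8],[-25,7,0,0,0,0,91.8],[-35,10,0,0,0,0,91.8],[-35,10,0,0,0,0,91.8],[-35,10,0,0,0,0,91.8],[-35,10,0,0,0,0,91.8],[-35,10,0,0,0,0,91.8],[-35,10,0,0,0,0,91.8],[-35,10,0,0,0,0,91.8],[-35,10,0,0,0,0,91.8],[-35,10,0,0,0,0,91.8]]]}}

```text
time_s: 26.32
eef_pos: [551.0, -55.2, 175.9]
eef_rot: [180.0, -0.0, 90.0]
contact_force: [0.5, -0.8, 0.4]
width: 1.001
finger_force: 0.0
```

Request:
{"op": "carry_out", "data": {"series": [[[-35,10,0,0,0,0,91.8],[-35,10,0,0,0,0,91.8],[-35,10,0,0,0,0,91.8],[-35,10,0,0,0,0,91.8],[-35,10,0,0,0,0,91.8],[-25,7,0,0,0,0,91.8],[-12,4,0,0,0,7,91.8],[0,0,0,0,0,7,91.8],[0,0,0,0,0,7,91.8],[0,0,0,0,0,7,91.8],[0,0,0,0,0,5,91.8],[0,0,0,0,0,0,91.8]]]}}

```text
time_s: 27.32
eef_pos: [611.9, -265.2, 175.5]
eef_rot: [-180.0, 0.0, 56.8]
contact_force: [0.5, -1.0, 0.4]
width: 0.999
finger_force: 0.0
```

Run:
```python
from h import *
save('wrist','pics/w5.png');s=bot.state();print(s['eef_pos'],s['joint_positions'].round(0))
```

```text
[ 611.9166887  -265.24520305  175.4714903 ] [-10.  38.  48.  91. -30.  65.  12.]
```

View pics/w5.png

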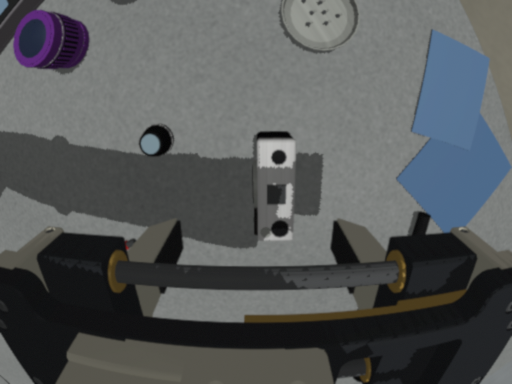

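The camera top plate spans (257–296, 139–240) and is nearly aligned with the image vertical.

Run:
```python
from h import *
c=ld('pics/w5.npz')
P=np.array([px(c,u,v,58,True) for u,v in [(257,139),(295,139),(295.5,239),(258.5,241)]]);print(P.round(1),P.mean(0))
for a,b in ((0,3),(1,2),(0,1),(3,2)):
    d=P[a]-P[b];print(np.linalg.norm(d).round(1),np.degrees(np.arctan2(d[1],d[0])).round(1))
```

```text
[[ 633.3 -233. ]
 [ 662.3 -251.7]
 [ 610.4 -340. ]
 [ 577.7 -320.9]] [ 620.89799692 -286.38176992]
104.1 57.7
102.4 59.6
34.5 147.2
37.9 149.8
```

Request:
{"op": "carry_out", "data": {"series": [[[-6,9,5,0,0,0,91.8],[-6.8,9.5,15,0,0,-1,91.8],[0,0,25,0,0,0,91.8],[0,0,20,0,0,0,91.8],[0,0,10,0,0,0,91.8],[0,0,0,0,0,0,91.8]]]}}

```text
time_s: 27.87
eef_pos: [619.3, -285.8, 97.7]
eef_rot: [-179.8, 0.0, 58.1]
contact_force: [-0.5, -0.7, -0.3]
width: 0.998
finger_force: 0.0
```

Request:
{"op": "carry_out", "data": {"series": [[[0,1,8,0,0,0,91.8],[0,0,18,0,0,0,91.8],[0,0,18,0,0,0,91.8],[0,0,12,0,0,0,91.8],[0,0,5,0,0,0,91.8],[0,0,0,0,0,0,91.8],[0,0,0,0,0,0,30],[0,0,0,0,0,0,30],[0,0,0,0,0,0,30],[0,0,0,0,0,0,30],[0,0,0,0,0,0,30],[0,0,0,0,0,0,30],[0,0,0,0,0,0,30],[0,0,0,0,0,0,30],[0,0,0,0,0,0,30],[0,0,0,0,0,0,30],[0,0,0,0,0,0,30]]], "squeeze": 30}}

```text
time_s: 29.28
eef_pos: [620.8, -286.5, 39.2]
eef_rot: [-179.9, -0.0, 58.0]
contact_force: [-3.4, 1.6, 4.0]
width: 0.437
finger_force: 30.0
```

Request:
{"op": "carry_out", "data": {"series": [[[0,0,-3,0,0,0,30],[0,0,-7,0,0,0,30],[0,0,-15,0,0,0,30],[0,0,-25,0,0,0,30],[0,0,-30,0,0,-5,30],[0,0,-25,0,0,-7,30],[0,0,-15,0,0,-7,30],[0,0,0,0,0,-7,30],[0,0,0,0,0,-6,30],[0,0,0,0,0,0,30],[12,-5,0,0,0,0,30],[20,-8,0,0,0,0,30],[30,-12,0,0,0,0,30],[33,-13,0,0,0,0,30],[33,-13,0,0,0,0,30],[33,-13,0,0,0,0,30],[33,-13,0,0,0,0,30],[33,-13,0,0,0,0,30],[33,-13,0,0,0,0,30],[33,-13,0,0,0,0,30]]]}}

```text
time_s: 30.95
eef_pos: [504.5, 7.4, 159.9]
eef_rot: [180.0, -0.0, 89.8]
contact_force: [-0.1, 0.9, -3.1]
width: 0.435
finger_force: 30.0
```

Request:
{"op": "carry_out", "data": {"series": [[[33,-13,0,0,0,0,30],[33,-13,0,0,0,0,30],[30,-12,0,0,0,0,30],[20,-8,0,0,0,0,30],[12,-5,0,0,0,0,30],[0,0,0,0,0,0,30],[0,0,0,0,0,0,30]]]}}

```text
time_s: 31.53
eef_pos: [454.1, 134.5, 159.7]
eef_rot: [180.0, -0.0, 90.0]
contact_force: [0.6, -0.1, -3.2]
width: 0.429
finger_force: 30.0
```

Remaining: dx −6.3, dy +19.7, then down to just above the foam (TCP about 85).

Request:
{"op": "carry_out", "data": {"series": [[[10,-3,5,0,0,0,30],[9.5,-3,15,0,0,0,30],[0,0,20,0,0,0,30],[0,0,20,0,0,0,30],[0,0,12,0,0,0,30],[0,0,3,0,0,0,30],[0,0,0,0,0,0,30],[0,0,0,0,0,0,30]]]}}

```text
time_s: 32.2
eef_pos: [448.6, 153.1, 84.7]
eef_rot: [180.0, 0.0, 89.9]
contact_force: [0.3, -0.4, -3.6]
width: 0.431
finger_force: 30.0
```

Run:
```python
from h import *
c=save('wrist','pics/w6.png')
```

```text
(no output)
```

View pics/w6.png

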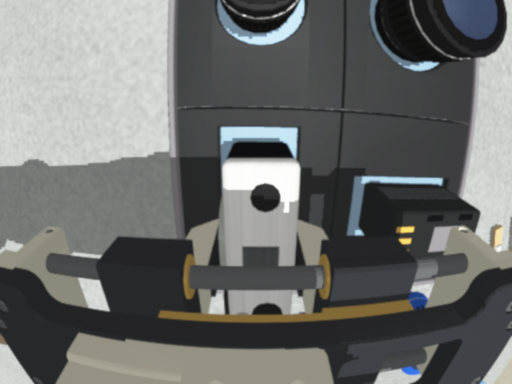

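The recess end is visible above the camera (floor edge v≈127, camera's lower edge v≈143–157). I'll check the gap.

Run:
```python
from h import *
c=ld('pics/w6.npz')
print(px(c,259,127,27,True),px(c,259,143,45.5,True),px(c,259,162,103.5,True))
print(px(c,221,130,27,True),px(c,298,130,27,True),px(c,223,175,103.5,True),px(c,299,175,103.5,True))
```

```text
[449.79405834 210.77780527] [449.64409822 202.83841324] [449.16036014 204.88106022]
[423.25677289 208.86989278] [477.09830607 208.87356841] [432.75991206 198.83122224] [467.45987513 198.80051381]
```

Request:
{"op": "carry_out", "data": {"series": [[[0,0,6,0,0,0,30],[0,0,5,0,0,0,30],[0,0,3,0,0,0,30],[0,0,2,0,0,0,30],[0,0,1,0,0,0,30],[0,0,0,0,0,0,30],[0,0,0,0,0,0,30]]]}}

```text
time_s: 32.83
eef_pos: [448.0, 153.6, 67.2]
eef_rot: [180.0, 0.0, 90.0]
contact_force: [0.0, 0.2, -3.1]
width: 0.433
finger_force: 30.0
```

Request:
{"op": "carry_out", "data": {"series": [[[0,0,1,0,0,0,30],[0,0,0.5,0,0,0,30],[0,0,0,0,0,0,30],[0,0,0,0,0,0,30]]]}}

```text
time_s: 33.17
eef_pos: [448.2, 153.7, 66.0]
eef_rot: [180.0, -0.0, 90.0]
contact_force: [-0.6, 0.0, 3.9]
width: 0.43
finger_force: 30.0
```

Request:
{"op": "carry_out", "data": {"series": [[[0,0,0,0,0,0,60],[0,0,0,0,0,0,60],[0,0,0,0,0,0,60],[0,0,0,0,0,0,60],[0,0,0,0,0,0,60],[0,0,-8,0,0,0,60],[0,0,-20,0,0,0,60],[0,0,-30,0,0,0,60],[0,0,-35,0,0,0,60],[-15,0,-30,0,0,0,60],[-25,0,-20,0,0,0,60],[-35,0,0,0,0,0,60],[-35,0,0,0,0,0,60],[-35,0,0,0,0,0,60],[-35,0,0,0,0,0,60],[-35,0,0,0,0,0,60],[-35,0,0,0,0,0,60],[-25,0,0,0,0,0,60],[-12,0,0,0,0,0,60],[0,0,0,0,0,0,60]]]}}

```text
time_s: 34.83
eef_pos: [447.7, -136.9, 209.5]
eef_rot: [179.9, 0.1, 89.7]
contact_force: [-0.5, 0.8, -0.5]
width: 0.653
finger_force: 0.0
```

Run:
```python
from h import *
save('top','pics/t2.png');save('side','pics/s2.png')
a=cv2.resize(cv2.imread('pics/t2.png')[120:300,90:430],None,fx=2.3,fy=2.3)
b=cv2.resize(cv2.imread('pics/s2.png')[100:230,120:320],None,fx=1.4,fy=1.4)
h=np.zeros((b.shape[0],a.shape[1],3),np.uint8);h[:,:b.shape[1]]=b
cv2.imwrite('pics/f.png',np.vstack([a,h])[:600,:800])
```

```text
(no output)
```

View pics/f.png

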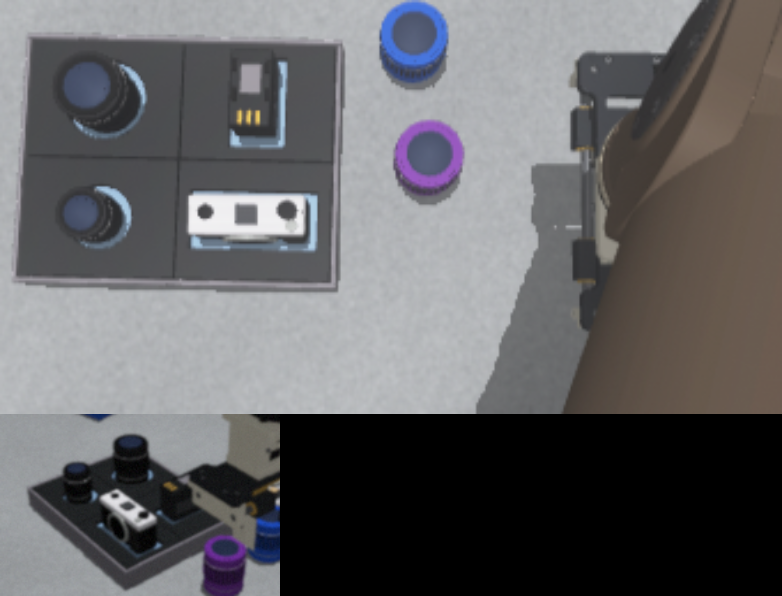

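All four parts stand in their recesses. Large lens top is at (86,85), small at (82,213), battery at (253,92) and camera at (247,214) in the crop. A quick numeric check, then I'll hand in.

Run:
```python
from h import *
c=ld('pics/t2.npz')
for n,u,v,z,t in [('long',88,86,99,(562.5,296.5)),('short',83,213,87,(450.6,298.3)),('bat',253,94,87,(560,152.5)),('cam',247,214,85,(448,154.2))]:
    print(n,(px(c,90+u/2.3,120+v/2.3,z)-t).round(1))
s=bot.state();print(s['time_s'],s['dq'].round(2))
print(bot.finish_job())
```

```text
long [-2.6 -2.5]
short [-2.1 -0.8]
bat [-4.1 -2.6]
cam [ 0.4 -0.8]
34.9333 [-1.65 -0.   -1.08  0.36 -0.07 -0.05 -0.23]
the job is handed in; nothing more can be done
None
```

The job is handed in after about 35 s: all four parts stand in their own recesses, within about 5 mm of centre in the last top picture, with no collision or drop noticed; no verdict came back, and I did not re-measure the loupe and screwdriver at the end.

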